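Level the bird's circuit board and lock its frame

TASK

The green circuit board for a singing plaster bird stands tilted in one of the two rework frames on the bench. Turn it about its long axis until it lies level, components up, then lock that frame by turning its orange wing knob a quarter turn clockwise to its stop. Leave the white display panel in the other frame tilted as it is.

Things in the scene. Friction and masses are not known exactly. Their poses are not given: they have to be found in the camera images.
- frame: Fixed rework frame with the green board; a like frame with the white panel stands left or right of it. Two aluminium posts 32 x 20 mm, 115 mm high, at y = -105 and +105 mm; steel feet 100 mm long. Origin: underside centre, on the bench; y along the board's long axis, z up. Pivot line: x = 0, z = 90 mm. Orange knob on the +y post only.
- board (a joint): Green board's tilt about frame y, rad: 0 level, components up; + raises its long edge on frame -x (robot side); starts 0.45 to 0.85. 100 x 160 x 4 mm, centred on the pivot line. Clear pale strip 25 mm wide along the raised edge; parts to 11 mm high elsewhere; end bars 5 mm proud. Balanced, stiff (3 N at 40 mm): stays where left, no stop at level (range +-1.1). Pushing the raised half down lowers it.
- lock (a joint): Orange wing knob, vertical axis at x = 0, y = +105 mm of the frame; rad, grows clockwise from above. 0 open (wing along frame x), 1.57 locked, at its stop (wing along frame y); starts 0 to 0.25. Wing 44 long, 14 mm thick, from 121 to 157 mm above the bench, on a disc 42 mm wide. Turns against 0.05 N m, stays where left.
- panel_edge (a point): Middle of the robot-side long edge of the white display panel (dark screen, 100 x 160 mm) in the other frame, which is built like the first; that panel is tilted and its knob is locked already (wing along its frame). To be left alone.

How it is judged (in metres and radians):
On the way, in this order (a step that is already met when the one before it is completed fails the run):
1. the green board has been turned level, within 11 degrees (value of joint board between -0.2 and 0.2 rad and value of joint lock below 0.6 rad), for 0.2 s.
2. the frame's orange knob is then turned to its locked position, within 20 degrees of the stop, with the board still level (value of joint board between -0.2 and 0.2 rad and value of joint lock above 1.22 rad), for 0.2 s.
At the end, for the whole second after the job is handed in: The green board lies level, components up, within 0.2 rad (11 degrees), and the orange knob of its frame stands within 0.35 rad (20 degrees) of its locked stop, both at rest (all of step 2 and velocity of joint board between -0.05 and 0.05 rad/s and velocity of joint lock between -0.05 and 0.05 rad/s); the robot touches nothing.
It fails at once if the white panel in the other frame has been turned (its edge moved more than 12 mm) (distance of panel_edge from where it was at the start of the episode above 0.012 m).
It also fails if it takes over 48 s, if anything falls off the work surface, if the arm or the gripper's body presses on something with over 40 N, if the wrist force passes 120 N, or if a joint passes its speed limit or range.

ROBOT

A 6-joint arm with a two-finger parallel gripper is mounted at the origin on the work surface. World frame = base frame: x ahead of the robot, y to its left, z up, the work surface at z = 0. Lengths are in mm, angles in rad, forces in N, time in s.
With the tool pointing down it reaches from about 400 to 925 mm from the base axis. Payload 12.5 kg.
Tool frame: the origin (TCP) lies at the very end of the fingers, on their centre line; the grasp point (between the pads) lies 19 mm behind it; z points along the fingers, y is the line along which they close (so a half turn about z gives the same grasp; the last joint's range is limited). The gripper opens to 95 mm and grips with 3 to 60 N. Pads are 20 mm wide; open, the fingers measure 119 mm over their backs; the gripper's body (75 mm by 180 mm) begins 59 mm behind the grasp point.
Start: joints at [-1.456, 0.491, 1.559, -0, 1.092, -0.106], TCP at [136.903, -609.84, 214.661] pointing down, gripper open.
Joint ranges: [-3.1, 3.1], [-0.84, 2.19], [0.05, 2.79], [-1.13, 4.28], [0.06, 2.93], [-2.69, 2.69]. Speed limits (rad/s): [2.22, 2.22, 2.79, 3.14, 3.14, 3.14].

INTERFACE

Orientations are given as a unit quaternion [w, x, y, z].
In Python, from bench import robot, eyes, job gives the robot as it stands. The module is installed in compiled form; this text tells all that it offers.
- The arm moves only by the tool drive_tool, never from a script. Its argument "moves" is one flat list of numbers, 5 for each row, row after row: the shift along the tool's x, y, z in cm, then the turn about the tool's z in degrees, then the finger opening in cm, from 0 to 9.51. In form: [x, y, z, roll, gripper, x, y, z, roll, gripper, ...]. A call has 1 to 12 rows; each row is the pose to reach, as a shift and turn from the pose commanded when the call began, along the tool's axes at that moment; what a row does not reach only later rows make up. A row lasts 1/8 s, in which the tool goes at most 62.5 mm and 10.7 degrees, less where a joint would pass 70% of its speed; a pose out of reach is approached as far as the arm can. A call with a gripper value outside its range is refused whole. The fingers move at their own pace and stop on an object; the grip force is fixed at half the most. Time passes only in rows, so rows that repeat a pose let the fingers close. It gives the time, the measured TCP pose, the force, the opening and the grip force at its end, in the units of the state.
- robot.read_state(): the state, without advancing time (a new reading comes with each control period).
- eyes.get_image(name): name is "scene" or "top" or "wrist"; returns the picture (384x512x3 uint8, red, green, blue); there is no depth.
- eyes.camera_info(name): a dict with "camera_matrix" (3x3 intrinsics, pixels), "rvec" (rotation vector, rad) and "tvec" (3), from world to camera coordinates, as OpenCV has them. Camera axes: x right, y down, z forward; pixel columns grow to the right and rows downward; lengths in mm; the calibration is good to about 2 mm. A picture is of the moment at which its call begins: read the wrist's pose just before it. camera_info takes no time and is no camera call; for the wrist camera it gives the pose at the moment of the call.
- job.job_done(): hands the job in; it is judged then, once.
The state is a dict: "t": time; "joints": joint angles; "qvel": joint speeds; "joint_torque": joint torques, N m; "ee_pos": TCP position; "orientation": TCP orientation; "ft_force": force on the tool from outside, world axes, zero at the start; "torque": the same for the moment, N m; "finger_gap": opening from 0.0 (shut) to 1.0 (fully open); "gripper_force": force on a finger pad.
Only numpy, scipy, OpenCV 4.12 (cv2) and the standard library are available. Lean on these libraries where they do the work, as an engineer would, in place of code of your own. Each camera call takes 0.05 s, during which the arm holds its last target. There are 200 camera calls.

## Working session

There is one attempt and no reset: what is moved stays moved. The work goes in short steps, Python scripts to look and compute and a tool call to move; the robot and the scene stay as the last step left them, time stands still between calls to the robot, and variables do not carry over. Pictures are saved under pics/ and viewed, at most 10 in all, crops included, and the job is handed in when it is done.

Besides the shell and the picture viewer there is one more tool, called after "Emit:" by a JSON object that holds its "method" and its "body". drive_tool: Moves the arm, as the interface text tells. Its arguments: {"type":"object","properties":{"moves":{"type":"array"}},"required":["moves"]}

```bash
mkdir -p pics; python3 - <<'E'
from bench import robot, eyes
import cv2,numpy as np
s=robot.read_state();print(s['t'],s['ee_pos'],s['orientation'])
for n in("top","scene"):
    im=eyes.get_image(n);cv2.imwrite(f'pics/{n}0.png',im[:,:,::-1])
    c=eyes.camera_info(n);R=cv2.Rodrigues(np.array(c['rvec']))[0];print(n,(-R.T@np.array(c['tvec']).ravel()).round(),c['camera_matrix'])
E
```

```text
0.0 [ 136.87460863 -609.57429038  214.07978562] [-5.48671672e-04  9.93910055e-01  1.10193019e-01 -1.58452273e-05]
top [378.  62. 850.] [[407.27989579   0.         254.36916614]
 [  0.         407.27989579 194.16478547]
 [  0.           0.           1.        ]]
scene [979.  40. 872.] [[429.57313569   0.         253.24426646]
 [  0.         429.57313569 189.86781683]
 [  0.           0.           1.        ]]
```

View pics/top0.png

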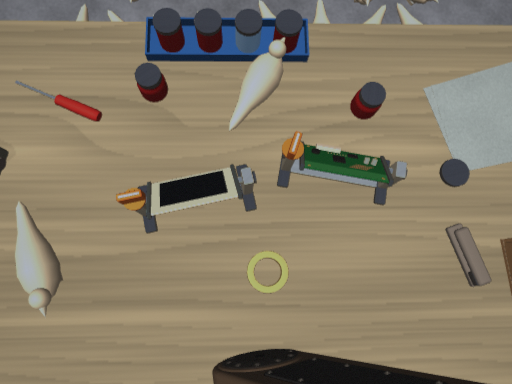

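View pics/scene0.png

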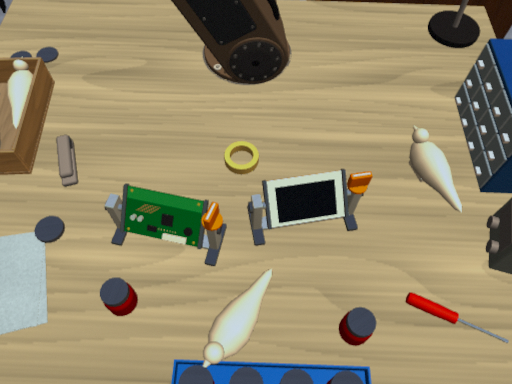

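```bash
python3 - <<'E'
import cv2,numpy as np
a=cv2.imread('pics/top0.png')[120:210,265:415];b=cv2.imread('pics/scene0.png')[170:270,95:235]
a=cv2.resize(a,None,fx=5,fy=5,interpolation=2)[:,:750];b=cv2.resize(b,None,fx=5,fy=5,interpolation=2)
cv2.imwrite('pics/a.png',a);cv2.imwrite('pics/b.png',b)
E
```

```text
(no output)
```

View pics/a.png

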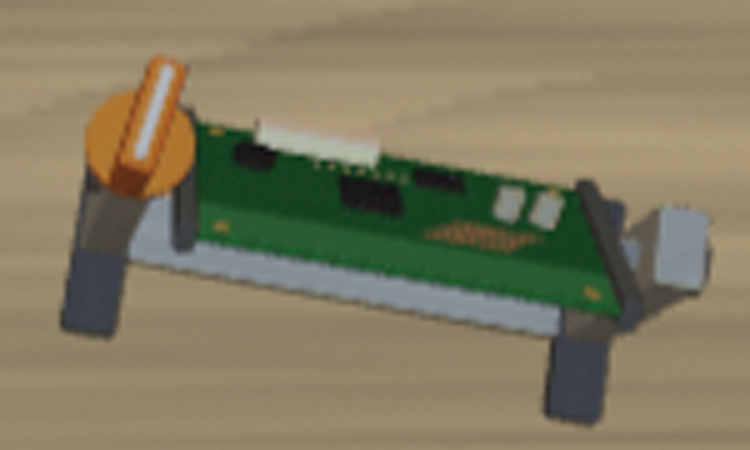

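View pics/b.png

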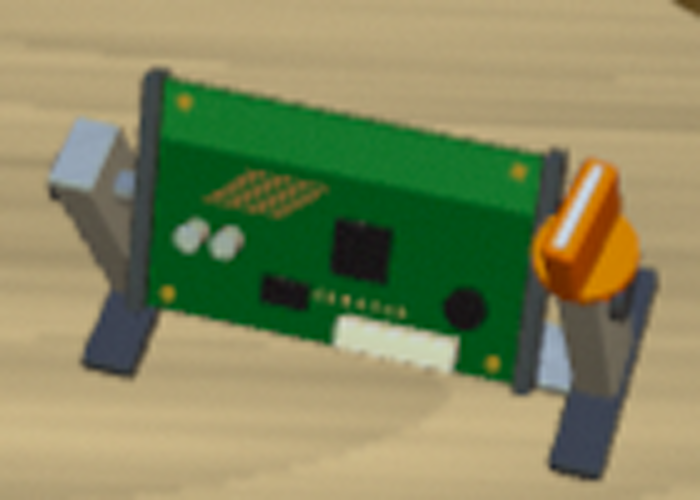

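```bash
cat > h.py <<'E'
import cv2,numpy as np
from bench import robot,eyes
def proj(n,P):
    c=eyes.camera_info(n);return cv2.projectPoints(np.array(P,float),np.array(c['rvec'],float),np.array(c['tvec'],float),np.array(c['camera_matrix']),None)[0][:,0]
E
python3 - <<'E'
from h import *
from scipy.optimize import least_squares
T=np.array([[168,70],[142,160],[683,247],[197,240],[615,315],[200,125],[578,190]])/5+[264.6,119.6]
S=np.array([[562,245],[597,170],[87,155],[545,152],[163,80],[515,380],[150,305]])/5+[94.6,169.6]
def pts(p):
    x,y,yaw,th,lk,L=p
    c,s=np.cos(th),np.sin(th)
    def b(u,v,w=2):return [u*c+w*s,v,90-u*s+w*c]
    d=np.array([np.cos(-lk),np.sin(-lk),0])*L
    P=np.array([np.array([0,105,157])+d,np.array([0,105,157])-d,[0,-105,115],b(-50,80),b(-50,-80),b(50,80),b(50,-80)])
    R=np.array([[np.cos(yaw),-np.sin(yaw),0],[np.sin(yaw),np.cos(yaw),0],[0,0,1]])
    return P@R.T+[x,y,0]
f=lambda p:np.r_[proj('top',pts(p))-T,proj('scene',pts(p))-S].ravel()
r=least_squares(f,[500,-150,-.15,.6,.1,18],loss='soft_l1',x_scale=[10,10,.1,.1,.1,5])
print(r.x.round(3),r.cost);print(r.fun.reshape(-1,2).round(1));print(pts(r.x).round(0))
E
```

```text
[ 5.84451e+02 -1.45811e+02 -1.86000e-01  8.08000e-01  1.20000e-01
  1.72880e+01] 4.980957483098161
[[-0.5  0.5]
 [-0.5  0.2]
 [ 0.1  0.3]
 [-0.4 -0.3]
 [ 1.3 -0.3]
 [-1.7 -0.6]
 [-0.6  0. ]
 [-0.2 -0.2]
 [-0.1 -0.5]
 [-1.  -1. ]
 [ 0.1  0.7]
 [ 0.1 -0.5]
 [-0.2  1.1]
 [-1.2  0.1]]
[[ 620.  -48.  157.]
 [ 587.  -37.  157.]
 [ 565. -249.  115.]
 [ 567.  -61.  128.]
 [ 537. -218.  128.]
 [ 635.  -74.   55.]
 [ 605. -231.   55.]]
```

Emit:
{"method": "drive_tool", "body": {"moves": [5,-3.7,0,-10,0,10,-7.4,0,-20,0,15,-11,0,-30,0,20,-14.8,0,-40,0,25,-18.5,0,-50,0,30,-22,0,-60,0,35,-25.8,0,-70,0,40,-29.5,0,-80,0,45,-33,0,-90,0,50.3,-37,0,-100,0,50.3,-37,2,-110,0,50.3,-37,2,-120,0]}}

```text
t: 1.6
ee_pos: [546.5, -137.3, 192.9]
orientation: [-0.001, 0.398, 0.917, -0.0]
ft_force: [-0.4, -0.5, 0.5]
finger_gap: 0.004
gripper_force: 0.0
```

Emit:
{"method": "drive_tool", "body": {"moves": [0,0,1,-10,0,0,0,2,-20,0,0,0,3,-30,0,0,0,4,-36.3,0,0,0,5,-36.3,0,0,0,5,-36.3,0]}}

```text
t: 2.35
ee_pos: [546.3, -138.5, 143.9]
orientation: [-0.001, 0.097, 0.995, 0.0]
ft_force: [-0.4, -0.9, 0.1]
finger_gap: 0.006
gripper_force: 0.0
```

```bash
python3 - <<'E'
from h import *
a=eyes.get_image('scene')[120:300,60:260];b=eyes.get_image('wrist')
a=cv2.resize(a,(427,384))
cv2.imwrite('pics/c.png',cv2.resize(np.hstack([a,b]),(800,327))[:,:,::-1])
E
```

```text
(no output)
```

View pics/c.png

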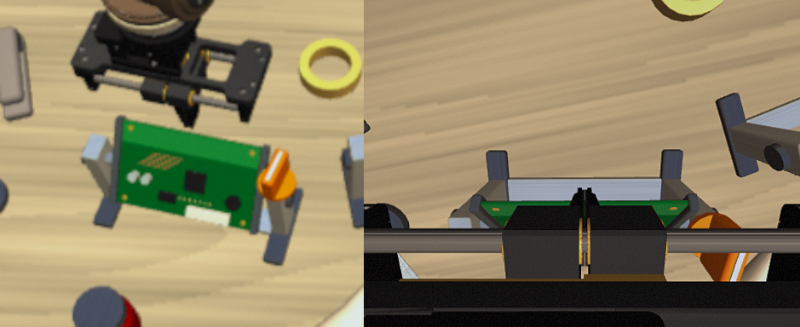

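Emit:
{"method": "drive_tool", "body": {"moves": [-0.7,0,0.5,0,0,-0.7,0,1,0,0,-0.7,0,1.5,0,0,-0.7,0,2,0,0,-0.7,0,2.4,0,0,-0.6,0,2.8,0,0,-0.4,0,3.2,0,0,-0.2,0,3.6,0,0,0,0,4,0,0,0,0,4.4,0,0,0,0,4.7,0,0,0,0,4.7,0,0]}}

```text
t: 3.95
ee_pos: [546.9, -138.7, 97.3]
orientation: [0.0, 0.096, 0.995, -0.0]
ft_force: [-0.5, 0.2, 0.3]
finger_gap: 0.007
gripper_force: 0.0
```

```bash
python3 - <<'E'
from h import *
a=eyes.get_image('scene')[120:300,60:260];b=eyes.get_image('wrist')
a=cv2.resize(a,(427,384))
cv2.imwrite('pics/d.png',cv2.resize(np.hstack([a,b]),(800,327))[:,:,::-1])
E
```

```text
(no output)
```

View pics/d.png

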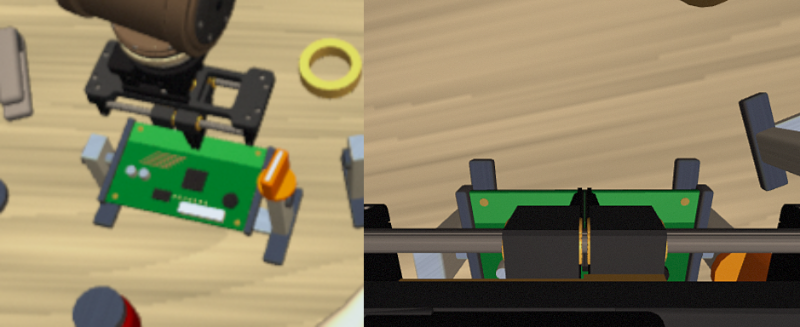

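Emit:
{"method": "drive_tool", "body": {"moves": [0,0,0.2,0,0,0,0,0.4,0,0,0,0,0.4,0,0,0,0,0.4,0,0,0,0,-1.5,0,0,0,0,-5,0,0,0,0,-9,0,0,0,0,-10,0,4]}}

```text
t: 5.05
ee_pos: [547.4, -138.9, 199.8]
orientation: [0.002, 0.096, 0.995, -0.001]
ft_force: [-0.7, -0.6, -0.2]
finger_gap: 0.065
gripper_force: 0.0
```

```bash
python3 - <<'E'
from h import *
s=robot.read_state();q=s['orientation'];p=s['ee_pos'];yaw=2*np.arctan2(q[2],q[1])
k=np.array([584.5,-145.8])+105*np.array([-np.sin(-.186),np.cos(.186)])
d=k-p[:2];tx=np.array([np.cos(yaw),np.sin(yaw)]);ty=np.array([np.sin(yaw),-np.cos(yaw)])
print(p,k,d@tx,d@ty,yaw,s['joints'])
a=eyes.get_image('scene')[120:300,60:260]
cv2.imwrite('pics/e.png',cv2.resize(a,(600,540))[:,:,::-1])
E
```

```text
[ 547.37620281 -138.85243394  199.8005399 ] [603.91758465 -42.61105967] -37.05681531216746 105.29065685651257 2.948827321967654 [-3.65376902e-01  4.20068895e-01  1.72926035e+00 -3.70628319e-05
  9.88601495e-01 -1.74338757e+00]
```

View pics/e.png

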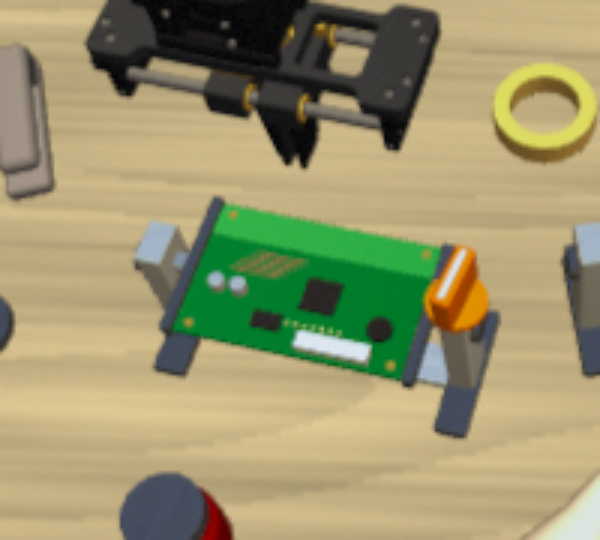

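```bash
python3 - <<'E'
from h import *
S=np.array([[443,250],[222,203],[405,382],[177,330]])/3+[59.7,119.7]
y=-.186;R=np.array([[np.cos(y),-np.sin(y),0],[np.sin(y),np.cos(y),0],[0,0,1]])
for th in np.arange(-.2,.41,.1):
    c,s=np.cos(th),np.sin(th)
    P=np.array([[u*c+2*s,v,90-u*s+2*c] for u,v in((-50,80),(-50,-80),(50,80),(50,-80))])@R.T+[584.5,-145.8,0]
    e=proj('scene',P)-S;print(th.round(1),np.sqrt((e**2).mean()).round(2),e.round(1).tolist())
E
```

```text
-0.2 2.55 [[0.4, 1.6], [1.4, 2.5], [-1.4, -4.0], [-3.4, -3.4]]
-0.1 1.69 [[0.2, 0.3], [1.0, 1.0], [-1.3, -2.5], [-3.0, -1.9]]
0.0 1.12 [[0.1, -0.9], [0.5, -0.2], [-1.1, -1.3], [-2.4, -0.6]]
0.1 1.07 [[-0.2, -1.9], [-0.1, -1.2], [-0.8, -0.3], [-1.7, 0.4]]
0.2 1.38 [[-0.5, -2.7], [-0.8, -2.1], [-0.5, 0.4], [-1.0, 1.3]]
0.3 1.77 [[-0.9, -3.2], [-1.6, -2.7], [-0.1, 0.9], [-0.2, 1.8]]
0.4 2.13 [[-1.3, -3.5], [-2.4, -3.1], [0.4, 1.2], [0.7, 2.2]]
```

Emit:
{"method": "drive_tool", "body": {"moves": [-1.5,4,0,3,5,-3,8,0,6.5,5,-3.7,10.5,0,6.5,5,-3.7,10.5,0,6.5,5,-3.7,10.5,0,6.5,5,-3.7,10.5,0,6.5,5]}}

```text
t: 5.85
ee_pos: [602.7, -43.5, 197.3]
orientation: [-0.0, 0.153, 0.988, -0.0]
ft_force: [0.1, 0.5, -0.1]
finger_gap: 0.528
gripper_force: 0.0
```

```bash
python3 - <<'E'
from h import *
c=eyes.camera_info('wrist')
b=eyes.get_image('wrist');cv2.imwrite('pics/f.png',b[:,:,::-1])
print(proj('wrist',[[603.9,-42.6,157]]))
E
```

```text
[[261.00345    218.32759357]]
```

View pics/f.png

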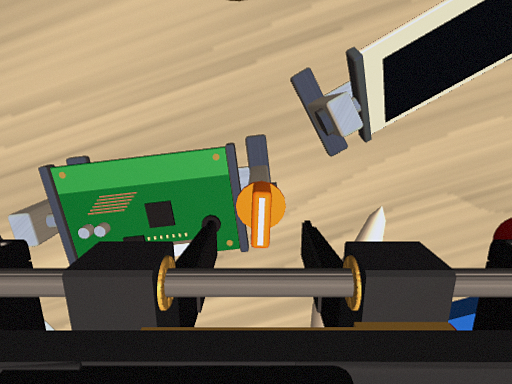

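Emit:
{"method": "drive_tool", "body": {"moves": [0,0,2.5,0,5,0,0,5,0,5,0,0,6.7,0,5,0,0,6.7,0,3,0,0,6.7,0,1,0,0,6.7,0,1,0,0,6.7,0,1,0,0,6.7,0,1]}}

```text
t: 6.9
ee_pos: [603.2, -42.3, 131.2]
orientation: [0.0, 0.153, 0.988, 0.0]
ft_force: [-0.7, 2.6, 4.2]
finger_gap: 0.148
gripper_force: 30.0
```

Emit:
{"method": "drive_tool", "body": {"moves": [0,0,0,9,1,0,0,0,18,1,0,0,0,27,1,0,0,0,36,1,0,0,0,45,1,0,0,0,54,1,0,0,0,63,1,0,0,0,72,1,0,0,0,78,1,0,0,0,82,1,0,0,0,82,1,0,0,0,82,1]}}

```text
t: 8.4
ee_pos: [607.2, -40.1, 131.3]
orientation: [0.002, 0.764, 0.646, 0.005]
ft_force: [21.6, 20.1, -8.8]
finger_gap: 0.146
gripper_force: 30.0
```

Emit:
{"method": "drive_tool", "body": {"moves": [0,0,0,82,2,0,0,0,0,3]}}

```text
t: 8.65
ee_pos: [603.9, -42.4, 130.9]
orientation: [0.001, 0.765, 0.644, 0.001]
ft_force: [-0.7, 0.3, -0.4]
finger_gap: 0.265
gripper_force: 0.0
```

Emit:
{"method": "drive_tool", "body": {"moves": [0,0,0,0,4.5,0,0,0,0,4.5,0,0,-3,0,4.5,0,0,-8,0,4.5,0,0,-12,0,4.5,-5,0,-14,0,4.5,-10,0,-14,0,4.5,-15,0,-14,0,4.5,-15,0,-14,0,4.5]}}

```text
t: 9.78
ee_pos: [577.4, -193.6, 270.5]
orientation: [0.0, 0.766, 0.643, -0.0]
ft_force: [-0.0, 0.2, -1.3]
finger_gap: 0.472
gripper_force: 0.0
```

```bash
python3 - <<'E'
from h import *
a=eyes.get_image('scene')[130:290,80:280];b=eyes.get_image('top')[120:220,260:420]
cv2.imwrite('pics/g.png',np.hstack([cv2.resize(a,(400,320)),cv2.resize(b,(400,320))])[:,:,::-1])
E
```

```text
(no output)
```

View pics/g.png

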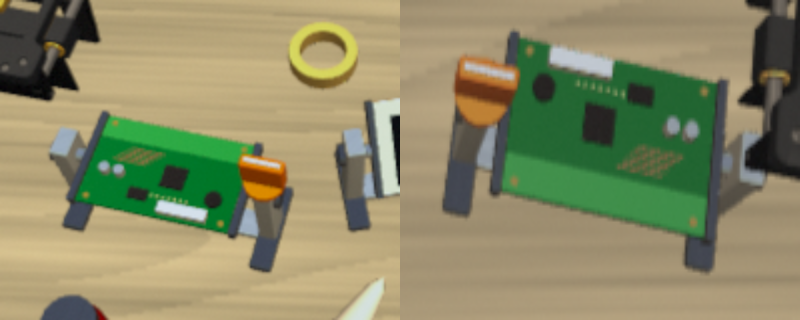

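```bash
python3 -c "
from bench import job;print(job.job_done())"
```

```text
the job is handed in; nothing more can be done
None
```

I turned the green board level (about 0.05 rad off, measured before I turned the knob), then turned its frame's orange knob clockwise to within about 0.05 rad of the locked stop; I never touched the white panel, and the job went in at about 10 s with the arm clear (the hand-in returned no verdict).

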